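Find the unlatched cover on the gas-line duct and push it open

TASK

One of the four identical white covers on the blue gas-line duct has been left unlatched: press the covers lightly with your fingertips until you find the one that rocks. Then press down its far half so that its near edge comes up, push that edge over with your fingers until the cover stands upright, and leave it standing open so that the valve beneath can be reached. Do not grip or force any cover, and leave the things lying about where they are.

Things in the scene. Friction and masses are not known exactly. Their poses are not given: they have to be found in the camera images.
- duct: gas-line duct: fixed blue steel box on the bench, 680 mm long (y), 110 mm high. Origin at bench height under the middle of the covers' common pivot line, which runs along its y; near face 92 mm before that line, far face 115 mm beyond. x points away from the robot, turned up to 0.2 rad. Four white covers lie flush in its level top at 120 mm spacing, over wells 100 mm deep, each with a valve (top 38 mm down)
- cover_a (a joint): tilt in rad of cover A (first from the duct's -y end) about the pivot line: 0 = flush, as at the start; positive = far half down in the well, near edge up; 1.57 = upright, 1.65 = end stop; negative = near edge down (stop -0.06, 4 mm)
- face_a: top sheet of cover A; origin on its top face, mid-width, 40 mm beyond the pivot line; moves with the cover. The covers' tops are flush with the duct's top, 110 mm above the bench. Axes: x from near to far edge, z out of the top face
- back_a: underside sheet of cover A; origin at the middle of the cover's near edge, at the underside (5 mm below the top), 62 mm before the pivot line; moves with the cover. Each cover is a white slotted metal plate, 127 mm from near to far edge, 112 mm wide, 5 mm thick; pivot line 62 mm from its near edge, 65 mm from its far edge
- cover_b (a joint): tilt in rad of cover B (second from the -y end) about the pivot line: values as for cover A. A latched cover sits on a rubber seal: it gives up to 0.05 rad under 15 N whichever end is pressed, and no more than 0.15 however hard, and springs back to within 0.02
- face_b: top sheet of cover B; origin on its top face, mid-width, 40 mm beyond the pivot line; moves with the cover. With a finger 22 mm thick pressed 45 mm down here, straight down into the well, the unlatched cover tips to about 1.0 rad and its near edge stands 50 mm up
- back_b: underside sheet of cover B; origin at the middle of the cover's near edge, at the underside (5 mm below the top), 62 mm before the pivot line; moves with the cover. Upright, this edge stands about 62 mm above the duct's top
- cover_c (a joint): tilt in rad of cover C (second from the +y end) about the pivot line: values as for cover A. The one unlatched cover rocks both ways on a stiff pivot, under 2 to 3 N at 40 mm from the pivot line, and stays at whatever angle it is left
- face_c: top sheet of cover C; origin on its top face, mid-width, 40 mm beyond the pivot line; moves with the cover.
- back_c: underside sheet of cover C; origin at the middle of the cover's near edge, at the underside (5 mm below the top), 62 mm before the pivot line; moves with the cover. Pushed level, away from the robot, this edge slides up the finger and the cover opens if it is tipped beyond about 0.9 rad; tipped less, rubber pads bind on it unless the finger rises with the edge
- cover_d (a joint): tilt in rad of cover D (first from the +y end) about the pivot line: values as for cover A. All four look the same, and any of the four may be the unlatched one
- face_d: top sheet of cover D; origin on its top face, mid-width, 40 mm beyond the pivot line; moves with the cover.
- back_d: underside sheet of cover D; origin at the middle of the cover's near edge, at the underside (5 mm below the top), 62 mm before the pivot line; moves with the cover.
- hex_key: L-shaped hex key, 128 mm by 30 mm, 8 mm thick, lying on the ledge of the duct behind the covers; origin at its underside near the middle of its long leg, x along that leg
- ferrule_jar: small screw-top jar, 42 mm across, 55 mm tall, standing on the end deck of the duct at its +y end; origin under its foot
- tape_reel: reel of sealing tape, 48 mm across, 16 mm tall, lying on the end deck of the duct at its -y end; origin under its centre
- rubber_bulb: orange rubber blower bulb, 58 mm across, 98 mm tall, standing on the bench in front of the duct; origin under its foot
- spanner: steel open-ended spanner, 150 mm long, lying flat on the bench in front of the duct; origin under its middle, x along its length
- reagent_bottle: amber bottle with a black cap, 64 mm across, 130 mm tall, standing on the bench beyond the duct's +y end; origin under its foot
- vial_rack: blue vial rack with vials in it, 75 x 150 x 44 mm, on the bench behind the duct; origin under its centre
- pen_tray: shallow brown tray of pens, 110 x 200 x 22 mm, on the bench beyond the duct's -y end; origin under its centre

How it is judged:
By the outcome, as a careful person would: the job done as asked, in the order asked, and still so for the second after the job is handed in, with the robot touching nothing.
It also fails if it takes over 51 s, if anything falls off the work surface, if the arm or the gripper's body presses on something with over 40 N, if the wrist force passes 120 N, or if a joint passes its speed limit or range.

ROBOT

A 6-joint arm with a two-finger parallel gripper is mounted at the origin on the work surface. World frame = base frame: x ahead of the robot, y to its left, z up, the work surface at z = 0. Lengths are in m, angles in degrees, forces in N, time in s.
With the tool pointing down it reaches from about 0.35 to 0.875 m from the base axis. Payload 4.2 kg.
Tool frame: the origin (TCP) lies where the fingers leave the gripper's body, on its centre line; the fingertips stand 70 mm ahead of it and the grasp point (between the pads) lies 51 mm ahead of it; z points along the fingers, y is the direction in which the jaws open and shut (so a half turn about z gives the same grasp; the last joint's range is limited). The gripper opens to 87 mm and grips with 3 to 60 N. Pads are 19 mm wide; open, the fingers measure 117 mm over their backs; the gripper's body (75 mm by 190 mm) begins 51 mm behind the grasp point.
Start: joints at [87.181, 22.042, 0.453, 0, -68.411, -14.817], TCP at [0.189, 0.596, 0.292] pointing down, gripper open.
Joint ranges: [-179.83, 179.83], [-69.29, 118.12], [-61.27, 80.66], [-181.25, 117.63], [-171.15, -9.14], [-177.46, 177.46]. Speed limits (degrees/s): [159.86, 159.86, 180, 180, 180, 180].

INTERFACE

Orientations are given as a 3x3 rotation matrix whose columns are the frame's x, y, z axes.
In Python, from station import sense, capture, camera_model, finish_job gives the robot as it stands.
- The arm moves only by the shell command python3 -m inch 'ROWS'. ROWS is JSON, a list of rows, each an object with "hand": the closure, from 0 (fully open) to 1 (shut); "slide": the shift along the world's x, y, z in cm, a list of three; "yaw": the turn about the world's z in rad. A call has 1 to 10 rows; each row is the pose to reach, as a shift and turn from the pose commanded when the call began; what a row does not reach only later rows make up. A row lasts 1/8 s, in which the tool goes at most 62.5 mm and 10.7 degrees, less where a joint would pass 70% of its speed; a pose out of reach is approached as far as the arm can. A call with a gripper value outside its range is refused whole. The fingers move at their own pace and stop on an object; the grip force is fixed at half the most. Time passes only in rows, so rows that repeat a pose let the fingers close. It gives the time, the measured TCP pose, the force and the opening at its end, in the units of the state.
- sense(): the state, without advancing time (a new reading comes with each control period).
- capture(name): name is "side" or "top" or "wrist"; returns the picture (420x560x3 uint8, blue, green, red); there is no depth.
- camera_model(name): a dict with "mtx" (3x3 intrinsics, pixels), "xyz" and "orientation" of the camera in the world; the wrist camera has in their place "tool_from_camera" (4x4, takes a point from camera to tool coordinates, whose origin is the TCP and whose axes are the flange's). Camera axes: x right, y up, looking along -z (the intrinsics and any distortion apply to the point x, -y, -z); pixel columns grow to the right and rows downward; lengths in m; the calibration is good to about 2 mm. The wrist camera is an equidistant fisheye: a pixel r from the principal point sees the ray r / f radians off the axis. A picture is of the moment at which its call begins: read the wrist's pose just before it. camera_model takes no time and is no camera call.
- finish_job(): hands the job in, once; it reports no verdict.
The state is a dict: "time_s": time; "joints": joint angles; "joint_velocities": joint speeds; "effort": joint torques, N m; "tcp_pos": TCP position; "ee_rot": TCP orientation; "wrist_force": force on the tool from outside, world axes, zero at the start; "moment": the same for the moment, N m; "gripper_width": opening from 0.0 (shut) to 1.0 (fully open).
Only numpy, scipy, OpenCV 4.12 (cv2) and the standard library are available. Lean on these libraries where they do the work, as an engineer would, in place of code of your own. Each camera call takes 0.05 s, during which the arm holds its last target. There are 200 camera calls.

## Working session

There is one attempt and no reset: what is moved stays moved. The work goes in short steps, Python scripts to look and compute and a shell command to move; the robot and the scene stay as the last step left them, time stands still between calls to the robot, and variables do not carry over. Pictures are saved under pics/ and viewed, about 8 in all and at most 12, crops included, and the job is handed in when it is done.

```bash
mkdir -p pics; ls; python3 - <<'E'
from station import *
import cv2
s=sense();print(s)
for n in("top","side"):
    m=camera_model(n);print(n,m)
    cv2.imwrite(f"pics/{n}0.png",capture(n))
E
```

```text
pics
{'time_s': 0.0, 'joints': array([ 8.71813523e+01,  2.20911442e+01,  3.78633974e-01, -2.77932797e-02,
       -6.84128452e+01, -1.48156124e+01]), 'joint_velocities': array([ 0.00680149,  0.00582113,  0.03358605,  0.02663389,  0.06938574,
       -0.00884918]), 'effort': array([-5.07312998e-04, -3.90671504e+01,  1.87405050e+01,  4.21993867e+00,
        1.10202871e-02, -1.94159174e-04]), 'tcp_pos': array([0.18919056, 0.59519223, 0.29115069]), 'ee_rot': array([[ 9.52955499e-01, -3.03109726e-01, -5.58100068e-04],
       [-3.03110214e-01, -9.52953052e-01, -2.16299510e-03],
       [ 1.23781687e-04,  2.23040390e-03, -9.99997505e-01]]), 'wrist_force': array([-0.51171855, -0.15470496, -0.93286473]), 'moment': array([-0.00544555, -0.01584812, -0.00913948]), 'gripper_width': 1.0014954948832304}
top {'mtx': array([[473.74791116,   0.        , 282.13646486],
       [  0.        , 473.74791116, 207.60962902],
       [  0.        ,   0.        ,   1.        ]]), 'xyz': array([ 0.24573477, -0.00924525,  1.59190206]), 'orientation': array([[-0.04019351,  0.97890622, -0.20031748],
       [-0.99918842, -0.03884728,  0.01064834],
       [ 0.00264194,  0.2005829 ,  0.97967317]])}
side {'mtx': array([[474.58401988,   0.        , 270.50696785],
       [  0.        , 474.58401988, 210.79391863],
       [  0.        ,   0.        ,   1.        ]]), 'xyz': array([ 0.01494961, -0.73609207,  1.11747687]), 'orientation': array([[ 0.83222125,  0.41777118, -0.36452028],
       [-0.55440449,  0.63484822, -0.53814812],
       [ 0.00659228,  0.64994998,  0.7599484 ]])}
```

View pics/top0.png

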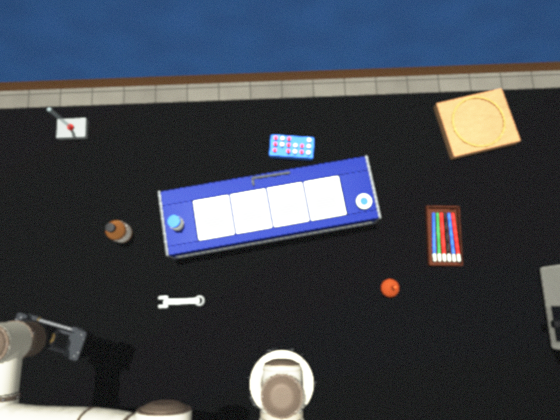

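View pics/side0.png

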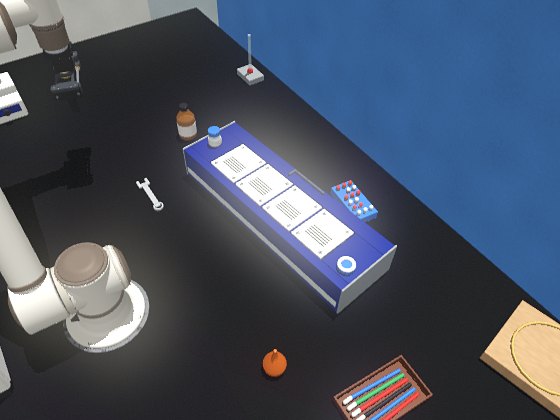

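Top view: duct runs from (160,190)-(380,215) with four white covers, image right = -y. An enlarged crop will give the corners.

```bash
python3 - <<'E'
import cv2
a=cv2.imread("pics/top0.png")[145:270,150:390]
cv2.imwrite("pics/c.png",cv2.resize(a,None,fx=3.3333,fy=3.3333,interpolation=cv2.INTER_CUBIC))
E
```

```text
(no output)
```

View pics/c.png

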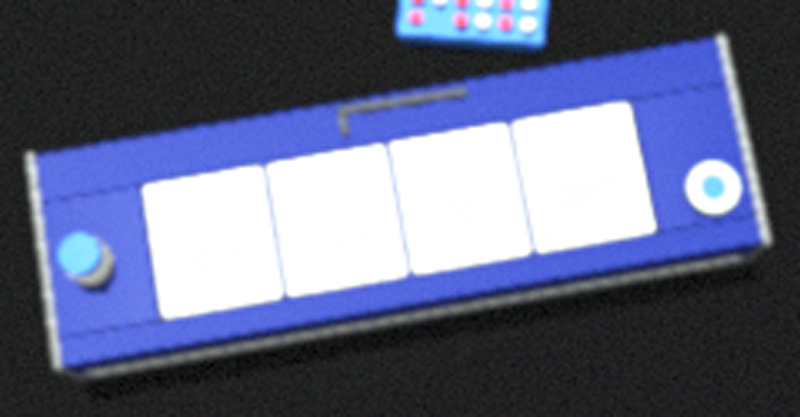

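Crop: cover block corners at (142,185), (630,101), (656,233), (163,320); duct top corners (28,153), (723,36), (769,243), (57,369); hex key at (345,105)-(465,92) with short leg down to (345,132).

```bash
cat > h.py <<'E'
import numpy as np
from station import *
def ray(n,uv,z):
    m=camera_model(n);K=m["mtx"];d=np.array([(uv[0]-K[0,2])/K[0,0],-(uv[1]-K[1,2])/K[1,1],-1.])
    d=np.array(m["orientation"])@d;p=np.array(m["xyz"]);return p+d*(z-p[2])/d[2]
def proj(n,P):
    m=camera_model(n);K=m["mtx"];q=np.array(m["orientation"]).T@(np.array(P)-m["xyz"])
    return K[0,2]+K[0,0]*q[0]/-q[2],K[1,2]-K[1,1]*q[1]/-q[2]
E
python3 - <<'E'
from h import *
from scipy.optimize import least_squares
C=[(142,185),(630,101),(656,233),(163,320),(28,153),(723,36),(769,243),(57,369)]
L=[(.065,.236),(.065,-.236),(-.062,-.236),(-.062,.236),(.115,.34),(.115,-.34),(-.092,-.34),(-.092,.34)]
W=np.array([ray("top",(150+u/3.3333,145+v/3.3333),.11)[:2] for u,v in C]);L=np.array(L)
print(W.round(3))
def T(p,l): c,s=np.cos(p[2]),np.sin(p[2]);return l@np.array([[c,s],[-s,c]])+p[:2]
r=least_squares(lambda p:(T(p,L)-W).ravel(),[.6,0,0]);print(r.x,(r.fun*1000).round(1))
p=r.x
for n,y in zip("ABCD",(-.18,-.06,.06,.18)):
  print(n,*[T(p,np.array([[x,y]]))[0].round(4) for x in(-.062,-.04,0,.04)])
  # side check
for l in L[:4]:print(proj("side",[*T(p,l[None])[0],.11]))
for n,uv,z in(("bulb",(390,288),.05),("jar",(173,219),.165),("reel",(364,201),.126),("key1",(150+345/3.33,145+105/3.33),.118),("key2",(150+345/3.33,145+132/3.33),.118),("key3",(290,173),.118)):
  q=ray("top",uv,z)[:2];c,s=np.cos(p[2]),np.sin(p[2]);d=q-p[:2];print(n,q.round(3),"duct",(d@np.array([[c,-s],[s,c]])).round(3))
E
```

```text
[[ 0.583  0.26 ]
 [ 0.648 -0.214]
 [ 0.517 -0.23 ]
 [ 0.452  0.241]
 [ 0.619  0.37 ]
 [ 0.71  -0.309]
 [ 0.503 -0.337]
 [ 0.41   0.34 ]]
[0.54889934 0.01418168 0.13573708] [-2.  -3.3 -2.9  2.9  2.5  2.1  3.5 -1.  -2.5 -3.2 -1.6  1.9  0.8  2.1
  2.1 -1.5]
A [ 0.5118 -0.1726] [ 0.5336 -0.1696] [ 0.5733 -0.1642] [ 0.6129 -0.1587]
B [ 0.4956 -0.0537] [ 0.5174 -0.0507] [ 0.557  -0.0453] [ 0.5967 -0.0399]
C [0.4794 0.0652] [0.5011 0.0682] [0.5408 0.0736] [0.5804 0.079 ]
D [0.4631 0.1841] [0.4849 0.1871] [0.5245 0.1925] [0.5642 0.1979]
(np.float64(243.5000381073958), np.float64(143.95425405349098))
(np.float64(354.6896998309114), np.float64(232.34845717963861))
(np.float64(321.5422707708644), np.float64(257.95451561298427))
(np.float64(211.34621909289058), np.float64(162.1738211242815))
bulb [ 0.284 -0.362] duct [-0.313 -0.337]
jar [0.515 0.31 ] duct [0.007 0.298]
reel [ 0.557 -0.285] duct [-0.033 -0.298]
key1 [0.653 0.062] duct [0.109 0.034]
key2 [0.626 0.063] duct [0.083 0.038]
key3 [ 0.66  -0.055] duct [ 0.101 -0.084]
```

```bash
python3 -m inch '[{"hand":1,"slide":[37.5,-39.8,0],"yaw":0.44},{"hand":1,"slide":[37.5,-39.8,0],"yaw":0.44},{"hand":1,"slide":[37.5,-39.8,0],"yaw":0.44},{"hand":1,"slide":[37.5,-39.8,0],"yaw":0.44},{"hand":1,"slide":[37.5,-39.8,0],"yaw":0.44},{"hand":1,"slide":[37.5,-39.8,0],"yaw":0.44},{"hand":1,"slide":[37.5,-39.8,0],"yaw":0.44},{"hand":1,"slide":[37.5,-39.8,-4],"yaw":0.44},{"hand":1,"slide":[37.5,-39.8,-9.2],"yaw":0.44},{"hand":1,"slide":[37.5,-39.8,-9.2],"yaw":0.44}]'; python3 -c "
from station import *
print(sense())"
```

```text
time_s: 1.35
tcp_pos: [0.5639, 0.1948, 0.1964]
ee_rot: [[0.992, 0.128, -0.006], [0.128, -0.992, -0.003], [-0.006, 0.002, -1.0]]
wrist_force: [-0.2, -0.5, 0.6]
gripper_width: 0.02
{'time_s': 1.35, 'joints': array([ 34.57223038,  24.18941325, -10.92474823,  -0.06405975,
       -55.25442999,  62.83518371]), 'joint_velocities': array([-9.8206527 , 11.73357593, -2.65484636,  1.03884282, 17.36424259,
       10.78184169]), 'effort': array([ -0.17185919, -39.10225511,  16.44075394,   3.5950993 ,
        -0.05805872,  -0.086325  ]), 'tcp_pos': array([0.56391706, 0.19481071, 0.19637378]), 'ee_rot': array([[ 0.99171895,  0.12829524, -0.00581815],
       [ 0.12828018, -0.99173375, -0.00289379],
       [-0.00614131,  0.00212348, -0.99997889]]), 'wrist_force': array([-0.20734671, -0.49927095,  0.57957211]), 'moment': array([-0.04143457, -0.04787142, -0.04729948]), 'gripper_width': 0.02035794634676073}
```

```bash
python3 -m inch '[{"hand":1,"slide":[0,0,-1.5],"yaw":0},{"hand":1,"slide":[0,0,-2.0],"yaw":0},{"hand":1,"slide":[0,0,-2.2],"yaw":0},{"hand":1,"slide":[0,0,-2.2],"yaw":0},{"hand":1,"slide":[0,0,-2.2],"yaw":0}]'
```

```text
time_s: 1.98
tcp_pos: [0.5643, 0.1984, 0.1796]
ee_rot: [[0.991, 0.133, 0.002], [0.133, -0.991, 0.001], [0.002, -0.001, -1.0]]
wrist_force: [-1.9, -0.4, 4.4]
gripper_width: 0.004
```

```bash
python3 -m inch '[{"hand":1,"slide":[0,0,-0.2],"yaw":0},{"hand":1,"slide":[0,0,-0.3],"yaw":0},{"hand":1,"slide":[0,0,-0.3],"yaw":0},{"hand":1,"slide":[0,0,-0.3],"yaw":0}]'
```

```text
time_s: 2.48
tcp_pos: [0.5644, 0.1985, 0.1788]
ee_rot: [[0.991, 0.133, 0.002], [0.133, -0.991, 0.001], [0.003, -0.001, -1.0]]
wrist_force: [-7.5, -0.1, 15.1]
gripper_width: 0.005
```

D is latched (15 N, <1 mm give). Next C.

```bash
python3 -m inch '[{"hand":1,"slide":[0,0,2],"yaw":0},{"hand":1,"slide":[1.6,-11.9,2],"yaw":0},{"hand":1,"slide":[1.6,-11.9,2],"yaw":0},{"hand":1,"slide":[1.6,-11.9,2],"yaw":0},{"hand":1,"slide":[1.6,-11.9,0.6],"yaw":0},{"hand":1,"slide":[1.6,-11.9,0.2],"yaw":0},{"hand":1,"slide":[1.6,-11.9,0],"yaw":0},{"hand":1,"slide":[1.6,-11.9,0],"yaw":0},{"hand":1,"slide":[1.6,-11.9,0],"yaw":0}]'
```

```text
time_s: 3.6
tcp_pos: [0.5803, 0.0793, 0.1751]
ee_rot: [[0.991, 0.132, 0.0], [0.132, -0.991, 0.001], [0.0, -0.001, -1.0]]
wrist_force: [0.9, 0.8, 1.2]
gripper_width: 0.004
```

```bash
python3 -m inch '[{"hand":1,"slide":[0,0,-0.3],"yaw":0},{"hand":1,"slide":[0,0,-0.6],"yaw":0},{"hand":1,"slide":[0,0,-0.6],"yaw":0}]'
```

```text
time_s: 3.98
tcp_pos: [0.5801, 0.0786, 0.1689]
ee_rot: [[0.991, 0.132, -0.0], [0.132, -0.991, -0.0], [-0.0, -0.0, -1.0]]
wrist_force: [-0.4, 0.7, 1.8]
gripper_width: 0.005
```

C gives 11 mm at under 2 N: the unlatched one. Press its far half down.

```bash
python3 -m inch '[{"hand":1,"slide":[0,0,-0.6],"yaw":0},{"hand":1,"slide":[0,0,-1.2],"yaw":0},{"hand":1,"slide":[0,0,-1.8],"yaw":0},{"hand":1,"slide":[0,0,-2.4],"yaw":0},{"hand":1,"slide":[0,0,-3.0],"yaw":0},{"hand":1,"slide":[0,0,-3.5],"yaw":0},{"hand":1,"slide":[0,0,-3.5],"yaw":0},{"hand":1,"slide":[0,0,-3.5],"yaw":0}]'; python3 -c "
from h import *;import cv2
a=capture('side');cv2.imwrite('pics/s1.png',cv2.resize(a[120:280,170:390],None,fx=3.5,fy=3.5))"
```

```text
time_s: 4.97
tcp_pos: [0.5798, 0.0785, 0.1337]
ee_rot: [[0.991, 0.132, -0.001], [0.132, -0.991, -0.0], [-0.002, 0.0, -1.0]]
wrist_force: [-0.3, 0.1, 0.3]
gripper_width: 0.007
```

View pics/s1.png

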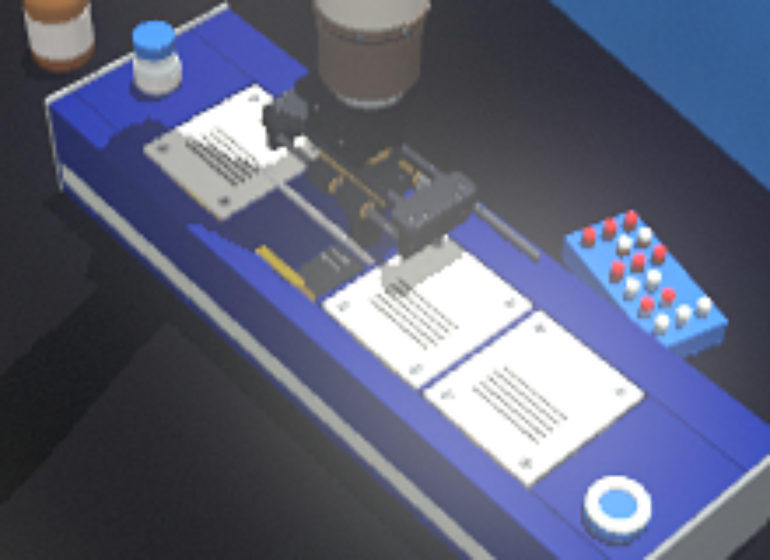

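Side crop: cover C is tipped, its raised near edge running (270,175)-(375,262) with the yellow valve visible at (285,270); tape, jar and key undisturbed. Now retreat up and come round to the near side.

```bash
python3 -m inch '[{"hand":1,"slide":[0,0,3],"yaw":0},{"hand":1,"slide":[0,0,7],"yaw":0},{"hand":1,"slide":[0,0,11.6],"yaw":0},{"hand":1,"slide":[0,0,11.6],"yaw":0},{"hand":1,"slide":[-6,-0.8,11.6],"yaw":0},{"hand":1,"slide":[-11.9,-1.6,11.6],"yaw":0},{"hand":1,"slide":[-11.9,-1.6,11.6],"yaw":0},{"hand":1,"slide":[-11.9,-1.6,7.1],"yaw":0},{"hand":1,"slide":[-11.9,-1.6,7.1],"yaw":0},{"hand":1,"slide":[-11.9,-1.6,7.1],"yaw":0}]'; python3 -c "
from h import *;import cv2
a=capture('side');cv2.imwrite('pics/s2.png',cv2.resize(a[120:280,170:390],None,fx=3.5,fy=3.5))
import numpy as np
c,s=np.cos(.1357),np.sin(.1357)
for t in (.9,1.0,1.1):
  for y in (.004,.116):
    l=np.array([-.062*np.cos(t),y]);w=[.5489+c*l[0]-s*l[1],.0142+s*l[0]+c*l[1],.11+.062*np.sin(t)]
    u,v=proj('side',w);print(t,y,(u-170)*3.5,(v-120)*3.5)"
```

```text
time_s: 6.28
tcp_pos: [0.4623, 0.0628, 0.2059]
ee_rot: [[0.991, 0.132, 0.001], [0.132, -0.991, -0.0], [0.001, 0.0, -1.0]]
wrist_force: [-0.1, 1.2, 0.2]
gripper_width: 0.005
0.9 0.004 339.8037162390825 242.8814062286865
0.9 0.116 250.1695655945196 167.91355311679274
1.0 0.004 344.61345304357405 236.69260208293215
1.0 0.116 254.7522621905264 161.9400019767303
1.1 0.004 349.7415431834326 230.75178895361736
1.1 0.116 259.67620407207403 156.23431929870486
```

View pics/s2.png

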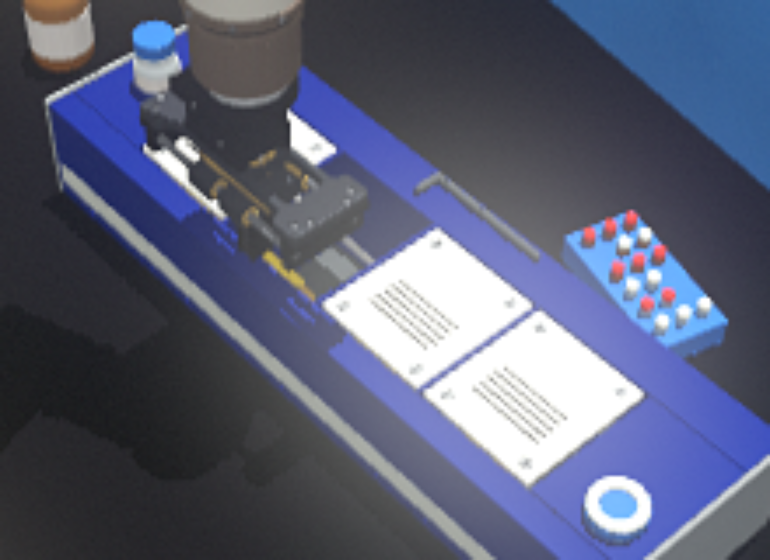

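Side crop: key, jar and reel are in place, cover C still near edge-on to the camera (about 1.0 rad), fingers in front of its raised edge. Push over, rising a little.

```bash
python3 -m inch '[{"hand":1,"slide":[1.5,0.2,0],"yaw":0},{"hand":1,"slide":[2.8,0.38,0],"yaw":0},{"hand":1,"slide":[3.4,0.46,0.2],"yaw":0},{"hand":1,"slide":[4.0,0.55,0.5],"yaw":0},{"hand":1,"slide":[4.5,0.62,0.7],"yaw":0},{"hand":1,"slide":[4.5,0.62,0.7],"yaw":0}]'
```

```text
time_s: 7.08
tcp_pos: [0.5068, 0.0689, 0.2126]
ee_rot: [[0.991, 0.132, 0.001], [0.132, -0.991, 0.0], [0.001, -0.0, -1.0]]
wrist_force: [-0.8, 0.1, 0.7]
gripper_width: 0.005
```

```bash
python3 -m inch '[{"hand":1,"slide":[0.6,0.08,0.2],"yaw":0},{"hand":1,"slide":[1.2,0.16,0.3],"yaw":0},{"hand":1,"slide":[1.7,0.23,0.3],"yaw":0},{"hand":1,"slide":[1.7,0.23,0.3],"yaw":0}]'; python3 -c "
from h import *;import cv2
a=capture('side');b=capture('top');cv2.imwrite('pics/s3.png',cv2.hconcat([cv2.resize(a[130:240,190:330],None,fx=2.8,fy=2.8),cv2.resize(b[145:255,190:330],None,fx=2.8,fy=2.8)]))"
```

```text
time_s: 7.58
tcp_pos: [0.5242, 0.0712, 0.2153]
ee_rot: [[0.991, 0.132, 0.001], [0.132, -0.991, 0.0], [0.001, -0.0, -1.0]]
wrist_force: [-0.4, 0.2, -0.3]
gripper_width: 0.004
```

View pics/s3.png

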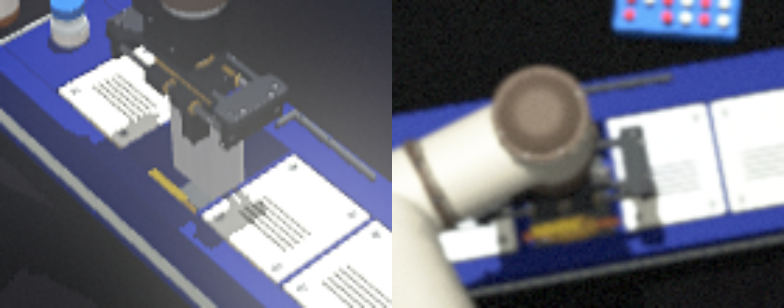

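Side (left half): C's grey underside stands nearly upright behind the fingers at (205,150), the valve is exposed at (170,190). Nudge on slightly, watching force.

```bash
python3 -m inch '[{"hand":1,"slide":[0.2,0.03,0],"yaw":0},{"hand":1,"slide":[0.4,0.05,0],"yaw":0},{"hand":1,"slide":[0.4,0.05,0],"yaw":0}]'
```

```text
time_s: 8.05
tcp_pos: [0.5272, 0.0716, 0.2152]
ee_rot: [[0.991, 0.132, -0.0], [0.132, -0.991, -0.0], [-0.0, 0.0, -1.0]]
wrist_force: [-1.7, -0.1, 1.0]
gripper_width: 0.002
```

```bash
python3 -m inch '[{"hand":1,"slide":[-3,-0.4,0],"yaw":0},{"hand":1,"slide":[-8,-1.1,0],"yaw":0},{"hand":1,"slide":[-12,-1.6,3],"yaw":0},{"hand":1,"slide":[-12,-1.6,9],"yaw":0},{"hand":1,"slide":[-12,4,11],"yaw":0},{"hand":1,"slide":[-12,10,11],"yaw":0},{"hand":1,"slide":[-12,16,11],"yaw":0},{"hand":1,"slide":[-12,20,11],"yaw":0},{"hand":1,"slide":[-12,20,11],"yaw":0},{"hand":1,"slide":[-12,20,11],"yaw":0}]'; python3 -c "
from h import *;import cv2
a=capture('side');b=capture('top');cv2.imwrite('pics/full.png',cv2.hconcat([a,b]));cv2.imwrite('pics/s4.png',cv2.hconcat([cv2.resize(a[130:240,220:300],None,fx=5,fy=5),cv2.resize(b[155:265,220:300],None,fx=5,fy=5)]))
c,s=np.cos(.1357),np.sin(.1357)
for t in (1.45,1.57,1.65):
  for y in (.004,.116):
    for q in(-.062,0,):
     l=np.array([q*np.cos(t),y]);w=[.5489+c*l[0]-s*l[1],.0142+s*l[0]+c*l[1],.11-q*np.sin(t)]
     u,v=proj('side',w);U,V=proj('top',w);print(t,y,q,np.round([(u-220)*5,(v-130)*5,400+(U-220)*5,(V-155)*5]))"
```

```text
time_s: 9.3
tcp_pos: [0.4073, 0.2714, 0.3251]
ee_rot: [[0.991, 0.132, -0.0], [0.132, -0.991, -0.0], [-0.0, 0.0, -1.0]]
wrist_force: [-0.1, -0.3, -1.1]
gripper_width: 0.004
1.45 0.004 -0.062 [278. 254. 642. 258.]
1.45 0.004 0 [286. 323. 643. 266.]
1.45 0.116 -0.062 [148. 149. 461. 289.]
1.45 0.116 0 [161. 219. 469. 296.]
1.57 0.004 -0.062 [288. 247. 640. 246.]
1.57 0.004 0 [286. 323. 643. 266.]
1.57 0.116 -0.062 [158. 143. 459. 277.]
1.57 0.116 0 [161. 219. 469. 296.]
1.65 0.004 -0.062 [294. 243. 639. 238.]
1.65 0.004 0 [286. 323. 643. 266.]
1.65 0.116 -0.062 [165. 139. 458. 270.]
1.65 0.116 0 [161. 219. 469. 296.]
```

View pics/s4.png

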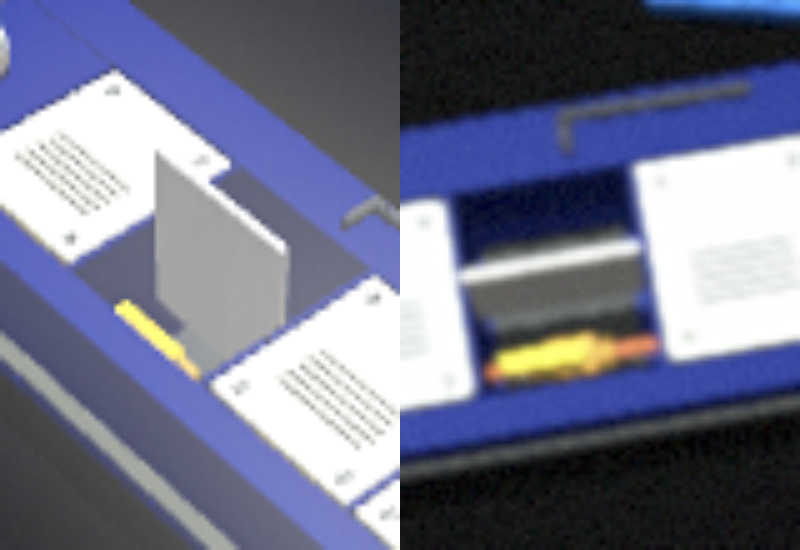

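Side (left): C stands upright, its top edge at (157,150)-(288,245). Top view (right): the edge is at (460,274)-(640,242). Both match the 1.57–1.65 rad prediction, and the valve is exposed. The arm is clear of everything.

```bash
python3 -c "
import cv2,numpy as np
from station import *
a=cv2.imread('pics/top0.png').astype(int);b=cv2.imread('pics/full.png')[:,560:].astype(int)
d=abs(a-b).max(2)
for n,(u,v) in dict(jar=(173,221),reel=(364,201),bulb=(390,288),rack=(291,147),tray=(444,236),spanner=(181,301),key=(272,176),bottle=(119,231)).items(): print(n,d[v-12:v+12,u-12:u+12].mean().round(1))
print(sense()['wrist_force']);print(finish_job())"
```

```text
jar 72.5
reel 49.2
bulb 33.8
rack 53.6
tray 45.8
spanner 31.3
key 39.3
bottle 38.5
[-0.36337599 -0.3137626  -0.29413352]
the job is handed in; nothing more can be done
None
```

The picture differences are high everywhere, so I'm checking that comparison offline.

```bash
python3 -c "
import cv2,numpy as np
a=cv2.imread('pics/top0.png');f=cv2.imread('pics/full.png');b=f[:,560:];print(f.shape,a.mean(),b.mean(),a[20:60,20:500].mean((0,1)),b[20:60,20:500].mean((0,1)))
A,B=[cv2.cvtColor(x,6) for x in(a,b)]
for n,(u,v) in dict(jar=(173,221),reel=(364,201),bulb=(390,288),rack=(291,147),tray=(444,236),spanner=(181,301),key=(272,176),bottle=(119,231)).items():
  r=cv2.matchTemplate(B[v-30:v+30,u-30:u+30],A[v-16:v+16,u-16:u+16],5);_,m,_,l=cv2.minMaxLoc(r);print(n,round(m,2),l[0]-14,l[1]-14)"
```

```text
(420, 1120, 3) 68.16309807256236 55.338125 [128.35083333  81.35661458  46.81119792] [92.10239583 57.08104167 31.27229167]
jar 0.62 0 -1
reel 0.98 0 0
bulb 0.99 0 0
rack 0.99 0 0
tray 0.98 0 0
spanner 0.94 0 0
key 0.98 13 -2
bottle 0.24 14 -7
```

Cover C was the unlatched one. It is tipped open and left standing upright with its valve exposed, and the job was handed in at about 9.5 s of the 51 s allowed.

**Finding it:** Cover D took 15 N with less than 1 mm of give, so it was latched. Cover C sank 11 mm under 2 N. I did not press A or B, since C was already found.

**Opening it:** I pressed C's far half down 46 mm. From the near side I then pushed the raised edge over with closed fingers. Each force reading taken during the pushing was under 2 N. The arm then withdrew.

**Last checks:**
- **Cover:** both camera views put its top edge at about 1.57–1.6 rad, and the wrist force was near zero with the arm clear.
- **Unmoved:** the reel, bulb, rack, tray and spanner match the first picture to within a pixel.
- **Checks that disagreed:**
  - My plain picture difference was high everywhere because the second picture is darker overall, so I repeated the comparison after hand-in by matching small patches.
  - The hex key's patch matched 13 px off, apparently slipping along its uniform length; read by eye, both its ends are within a pixel of where they began.
  - The jar gave only a weak match (at its original place) and the bottle none, probably because the arm was over them. The arm never worked near either, but I did not confirm them in the last pictures.

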